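# Set the sheet press opening with a gauge bar

### The arm

A 7-joint arm with a two-finger parallel gripper is mounted at the origin on the work surface. World frame = base frame: x ahead of the robot, y to its left, z up, the work surface at z = 0. Lengths are in m, angles in rad, forces in N, time in s.
With the tool pointing down it reaches from about 0.4 to 0.85 m from the base axis. Payload 4.5 kg.
Tool frame: the origin (TCP) lies at the very end of the fingers, on their centre line; the grasp point (between the pads) lies 19 mm behind it; z points along the fingers, y is the line along which they close (so a half turn about z gives the same grasp; the last joint's range is limited). The gripper opens to 88 mm and grips with 3 to 60 N. Pads are 18 mm wide; open, the fingers measure 123 mm over their backs; the gripper's body (75 mm by 187 mm) begins 45 mm behind the grasp point.
Start: joints at [-1.29, 0.689, -0.195, 1.565, 0.157, 0.902, -0.215], TCP at [0.153, 0.606, 0.239] pointing down, gripper open.
Joint ranges: [-3.01, 3.01], [-0.46, 2.08], [-1.47, 1.51], [0.13, 2.56], [-1, 4.14], [0.04, 2.09], [-2.66, 2.66]. Speed limits (rad/s): [2.57, 2.57, 3.14, 3.14, 3.14, 3.14, 3.14].

### API

Orientations are given as a rotation vector (axis times angle).
In Python, from station import env gives the robot as it stands. The module is installed in compiled form; this text tells all that it offers.
- The arm moves only by the tool arm_command, never from a script. Its argument "rows" is a list of rows, each a list of 3 entries, a list of its own where there are three numbers: the shift along the tool's x, y, z normalised to -1 to 1, where 1 is 0.25 m, then the turn, a rotation vector about the tool's x, y, z normalised to -1 to 1, where 1 is 1.5 rad, then the gripper's target within -1 to 1 (fully open at 1, half-way at 0, shut at -1). A call has 1 to 8 rows; each row is the pose to reach, as a shift and turn from the pose commanded when the call began, along the tool's axes at that moment; what a row does not reach only later rows make up. A row lasts 1/12 s, in which the tool goes at most 41.7 mm and 7.16 degrees, less where a joint would pass 70% of its speed; a pose out of reach is approached as far as the arm can. A call with a number of a shift or a turn outside -1 to 1 is refused whole. A call with a gripper value outside its range is refused whole. The fingers move at their own pace and stop on an object; the grip force is fixed at half the most. Time passes only in rows, so rows that repeat a pose let the fingers close. It gives the time, the measured TCP pose, the force, the opening and the grip force at its end, in the units of the state.
- env.state(): the state, without advancing time (a new reading comes with each control period).
- env.read_camera(name): name is "scene" or "top"; returns a dict with "img" (400x640x3 uint8, blue, green, red), "camera_matrix" (3x3 intrinsics, pixels), "eye" and "rotation" of the camera in the world. Camera axes: x right, y up, looking along -z (the intrinsics and any distortion apply to the point x, -y, -z); pixel columns grow to the right and rows downward; lengths in m; the calibration is good to about 2 mm. A picture is of the moment at which its call begins. There is no depth.
- env.hand_in(): hands the job in; it is judged then, once.
The state is a dict: "t": time; "qpos": joint angles; "qvel": joint speeds; "effort": joint torques, N m; "eef_pos": TCP position; "eef_rot": TCP orientation; "wrist_force": force on the tool from outside, world axes, zero at the start; "wrist_torque": the same for the moment, N m; "finger_gap": finger opening in m; "gripper_force": force on a finger pad.
Only numpy, scipy, OpenCV 4.12 (cv2) and the standard library are available. Lean on these libraries where they do the work, as an engineer would, in place of code of your own. Each camera call takes 0.05 s, during which the arm holds its last target. There are 200 camera calls.

### The job

Set the opening of the sheet press with the 26 mm gauge bar, the middle thickness of the three standing on edge in the plywood rack. Lay that bar flat in the press, running straight in from the front under the middle of the platen, so that its far end is past the screw and its near end still sticks well out of the front, and let go; then turn the handwheel clockwise, grasp after grasp, until the platen nips the bar snugly and the wheel turns stiff, without straining it. Leave the bar nipped there and the wheel free of the hand, and leave the other bars in the rack and the rest of the bench as they stand.

Things in the scene. Friction and masses are not known exactly. Their poses are not given: they have to be found in the camera images.
- press: bench sheet press, fixed. Origin: centre of its foot, below the screw; own x runs from open front (robot side) to back. Base x -80 to 90, 220 wide, top at z 15; fixed on it a packing board x -75 to 85, 130 wide, its top (where the bar lies) 16 to 22 above the table, differing each time. Columns 20 thick at x 0, y -88 and 88; crosshead 50 deep, 216 wide, z 124 to 150; the wheel is level above it
- platen: the press's moving wooden platen, 120 (x) x 130 (y) x 18 thick, level, between base and crosshead. Origin: centre of its underside, which is 63 above the table at wheel value 0 and comes down 4 mm per radian of the wheel; its spring backing gives 1 mm per 30 N, at most 6 mm
- wheel (a joint): handwheel angle in radians, 0 = platen fully up, growing as the wheel turns clockwise seen from above (platen down). It starts between 0.4 and 1, moves with a steady friction of 0.2 N m, and stays where it is left; its range is 0 to 8.5
- wheel_hub (a point): centre of the level handwheel, on its axis, at mid height of the rim (210 above the table). The rim is a round bar 14 thick on a circle of radius 62; hub 30 diameter, its top 6 above this point; three straight spokes 10 thick at 120 degrees; 60 free below the rim's centre down to the crosshead; no crank handle
- wheel_spoke (a point): point on the rim's centre line where the first of the three spokes meets it; turns with the wheel
- rack: fixed plywood rack. Origin: centre of its underside; three slots along its own x at y -70, 0, 70, each 38 wide and 150 long, floor 6 above the table, side cheeks 6 thick up to 26 above the table; 190 wide in y
- bar_20: the thinnest of three look-alike plain wooden gauge bars: 190 long (own x) x 20 thick (own y) x 50 wide (own z) mm, about 154 g. It starts standing on its long narrow edge in one slot of the rack (which slot varies), its top edge 56 above the table. Origin: centre of that lower edge face. Laid flat, its own y is vertical
- bar_26: the one to use, the middle thickness of three look-alike plain wooden gauge bars: 190 long (own x) x 26 thick (own y) x 50 wide (own z) mm, about 200 g. It starts standing on its long narrow edge in one slot of the rack (which slot varies), its top edge 56 above the table. Origin: centre of that lower edge face. Laid flat, its own y is vertical
- bar_32: the thickest of three look-alike plain wooden gauge bars: 190 long (own x) x 32 thick (own y) x 50 wide (own z) mm, about 246 g. It starts standing on its long narrow edge in one slot of the rack (which slot varies), its top edge 56 above the table. Origin: centre of that lower edge face. Laid flat, its own y is vertical
- bar_26_mid (a point): centre of the 26 mm bar's volume; with the bar flat in the press it is 29 to 35 above the table
- bottle: green plastic bottle, 64 diameter, 190 tall; a bystander, origin at the centre of its underside
- tub_white: small white plastic cup, 90 diameter, 60 tall; a bystander, origin at the centre of its underside
- mould: wooden paper mould frame lying flat, 150 x 200 x 18; a bystander, origin at the centre of its underside
- brush: flat brush lying on the table; a bystander
- mallet: hammer lying on the table; a bystander

How it is judged:
By the outcome, as a careful person would: the job done as asked, in the order asked, and still so for the second after the job is handed in, with the robot touching nothing.
It also fails if it takes over 72 s, if anything falls off the work surface, if the arm or the gripper's body presses on something with over 40 N, if the wrist force passes 120 N, or if a joint passes its speed limit or range.

## Working session

There is one attempt and no reset: what is moved stays moved. The work goes in short steps, Python scripts to look and compute and a tool call to move; the robot and the scene stay as the last step left them, time stands still between calls to the robot, and variables do not carry over. Pictures are saved under pics/ and viewed, at most 10 in all, crops included, and the job is handed in when it is done.

Besides the shell and the picture viewer there is one more tool, called after "Request:" as name([rows], argument=value, ...), one row to a line, values as JSON. arm_command: Moves the arm, as the interface text tells. Its arguments: {"type":"object","properties":{"rows":{"type":"array","items":{"type":"array"}}},"required":["rows"]}

```bash
mkdir -p pics; cat > h.py <<'E'
import numpy as np, cv2
from station import env
from scipy.spatial.transform import Rotation as R
def look(name,fn):
    c=env.read_camera(name); cv2.imwrite('pics/'+fn,c['img']); return c
def ray(c,u,v,z):
    K=c['camera_matrix']; d=np.linalg.inv(K)@[u,v,1]; d=np.array(c['rotation'])@[d[0],-d[1],-d[2]]
    e=np.array(c['eye']); return e+d*(z-e[2])/d[2]
def proj(c,p):
    q=np.array(c['rotation']).T@(np.array(p)-c['eye']); q=c['camera_matrix']@[q[0],-q[1],-q[2]]; return q[:2]/q[2]
E
python3 - <<'E'
from h import *
for n in ('top','scene'):
    c=look(n,n+'1.png'); print(n,c['camera_matrix'],c['eye'],c['rotation'],[k for k in c])
s=env.state(); print(s)
E
```

```text
top [[399.8224306    0.         314.48145886]
 [  0.         399.8224306  196.98802619]
 [  0.           0.           1.        ]] [ 0.45177664 -0.02465076  1.11428883] [ 0.07536267 -0.06293025 -1.54066672] ['img', 'camera_matrix', 'eye', 'rotation']
scene [[421.36657964   0.         321.87754872]
 [  0.         421.36657964 197.10388029]
 [  0.           0.           1.        ]] [1.04156457 0.49485986 1.24655363] [0.2843937  0.6909558  2.27726648] ['img', 'camera_matrix', 'eye', 'rotation']
{'t': 0.1, 'qpos': array([-1.2901986 ,  0.68987579, -0.19452327,  1.56621525,  0.15732397,
        0.90253047, -0.21513816]), 'qvel': array([-0.00051816, -0.00272376, -0.00021288, -0.00364655,  0.00071351,
       -0.00088221,  0.00040898]), 'effort': array([-3.67616391e-03, -5.28499997e+01, -1.27177164e+00, -1.53836793e+01,
       -5.26296452e-02,  2.01359770e-03,  5.41133977e-05]), 'eef_pos': array([0.15259821, 0.60550491, 0.23801212]), 'eef_rot': array([-3.86596655e-01, -3.11765393e+00,  2.56705789e-03]), 'wrist_force': array([ 0.0896588 , -0.43756475,  0.81024092]), 'wrist_torque': array([0.01770235, 0.04432294, 0.00204372]), 'gripper_force': 0.0, 'finger_gap': 0.08807770268829233}
```

View pics/top1.png

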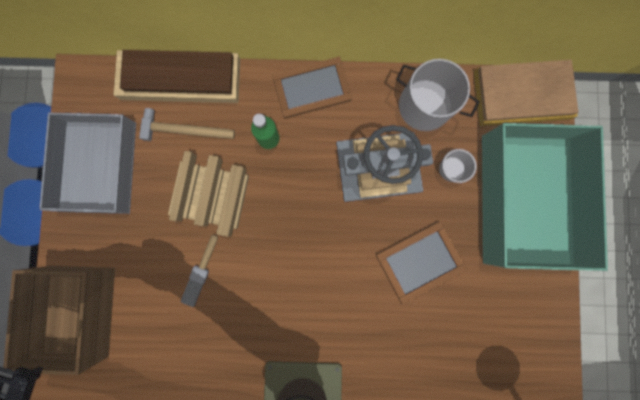

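View pics/scene1.png

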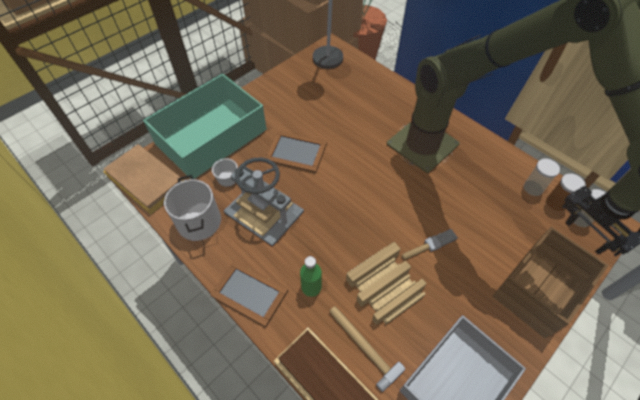

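```bash
sed -i "s/np.array(c\['rotation'\])/R.from_rotvec(c['rotation']).as_matrix()/g" h.py
python3 - <<'E'
from h import *
t=cv2.imread('pics/top1.png'); s=cv2.imread('pics/scene1.png')
f=lambda i,x,y:cv2.resize(i[y:y+100,x:x+130],(0,0),fx=3,fy=3,interpolation=cv2.INTER_CUBIC)
cv2.imwrite('pics/crop1.png',np.vstack([np.hstack([f(t,150,145),f(t,325,110)]),np.hstack([f(s,325,230),f(s,200,145)])]))
c=env.read_camera('top')
for p in [(0,0,0),(.6,0,0),(.6,.3,0)]: print(proj(c,p))
E
```

```text
[303.09860516 401.54880037]
[309.89676191 179.25882621]
[203.42792317 176.25375215]
```

View pics/crop1.png

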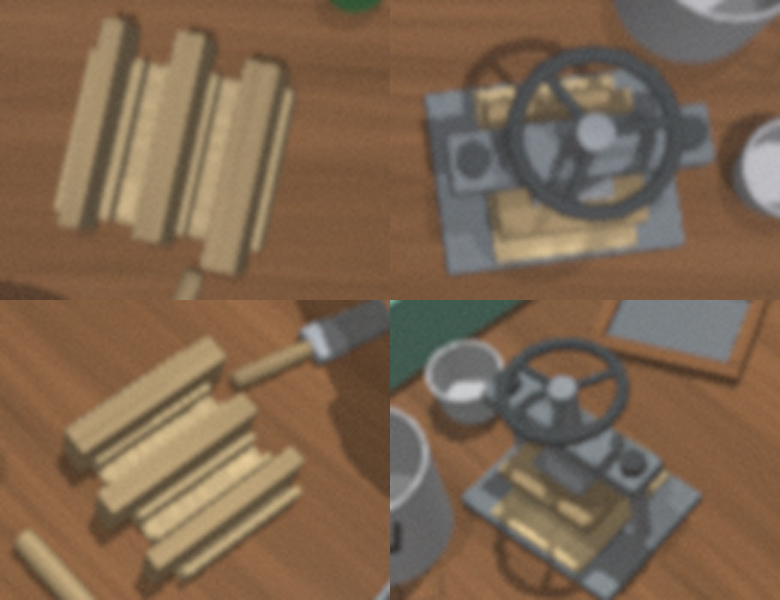

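```bash
python3 - <<'E'
from h import *
ct=env.read_camera('top'); cs=env.read_camera('scene')
cor=lambda l:[ray(ct,150+x/3,145+y/3,.056) for x,y in l]
for l in ([(105,17),(132,20),(85,230),(58,225)],[(175,32),(213,37),(167,245),(132,238)],[(247,60),(285,65),(240,275),(201,268)]):
    P=np.array(cor(l)); far=(P[0]+P[1])/2; near=(P[2]+P[3])/2; print(((far+near)/2).round(4), np.linalg.norm(far-near).round(4), np.degrees(np.arctan2(*(far-near)[1::-1])).round(1))
ax=[ (lambda P:P)(0)]
P=np.array(cor([(175,32),(213,37),(167,245),(132,238)])); d=(P[0]+P[1]-P[2]-P[3]); d/=np.linalg.norm(d); n=np.array([-d[1],d[0],0]); m=P.mean(0)
# rectified images at z=.056, 1px=1mm
for nm,c in (('t',ct),('s',cs)):
    W=np.array([[m+d*a+n*b for b in np.arange(.14,-.14,-.0005)] for a in np.arange(.13,-.13,-.0005)])
    q=np.array([[proj(c,W[i,j]) for j in (0,W.shape[1]-1)] for i in (0,W.shape[0]-1)],dtype=np.float32).reshape(4,2)
    H=cv2.getPerspectiveTransform(q,np.float32([[0,0],[559,0],[0,519],[559,519]]))
    cv2.imwrite(f'pics/r{nm}.png',cv2.warpPerspective(c['img'],H,(560,520),flags=cv2.INTER_CUBIC))
a=cv2.imread('pics/rt.png');b=cv2.imread('pics/rs.png'); cv2.imwrite('pics/rect.png',cv2.resize(np.hstack([a,b]),(800,371)))
for i in (a,b):
    g=i[180:340].mean(0).mean(1); gr=np.gradient(cv2.GaussianBlur(g[None].astype(np.float32),(0,0),2)[0])
    k=[j for j in range(2,558) if abs(gr[j])>.6 and abs(gr[j])>=abs(gr[j-1]) and abs(gr[j])>abs(gr[j+1])]
    print([(140-j/2,round(float(gr[j]),1)) for j in k])
E
```

```text
[0.5654 0.3403 0.056 ] 0.1907 -9.3
[0.5539 0.2712 0.056 ] 0.1882 -9.1
[0.53   0.2064 0.056 ] 0.1894 -9.6
[(90.5, 3.9), (65.5, -4.7), (50.5, 5.6), (41.5, -4.5), (35.0, 4.7), (18.5, -1.4), (-8.0, -4.6), (-20.0, 5.3), (-26.5, -3.5), (-32.5, 4.3), (-46.5, -1.8), (-79.5, -4.1), (-88.0, 5.3), (-95.5, -4.6)]
[(112.5, -2.2), (105.0, 6.4), (96.0, -5.2), (84.0, 5.7), (66.0, -2.7), (60.0, 4.0), (42.5, -5.5), (36.0, 4.7), (28.0, -6.0), (16.5, 5.4), (-11.0, 1.3), (-25.0, -5.3), (-31.5, 3.9), (-39.0, -5.5), (-49.0, 5.1), (-81.5, -3.3)]
```

View pics/rect.png

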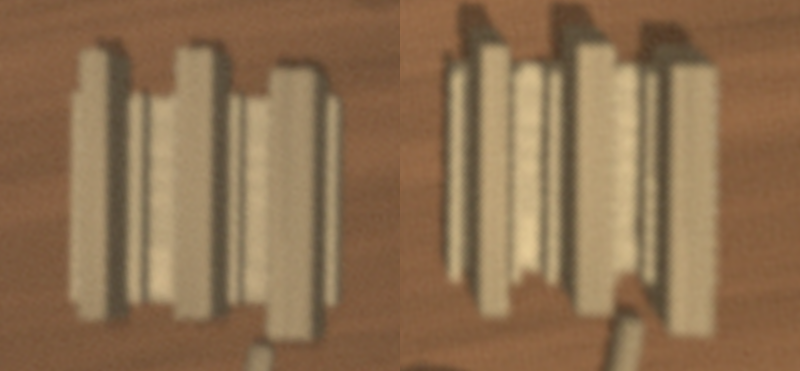

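```bash
python3 - <<'E'
from h import *
ct=env.read_camera('top'); cs=env.read_camera('scene')
T=lambda x,y:(325+(x-390)/3,110+y/3); S=lambda x,y:(200+(x-390)/3,145+(y-300)/3)
print('hub',ray(ct,*T(597,131),.216),ray(cs,*S(563,387),.216))
# wheel ellipse outer
print('rim top L,R,U,D',[ray(ct,*T(*p),.21)[:2].round(4) for p in ((508,132),(684,132),(597,45),(597,219))])
L=[ray(ct,*T(*p),.015)[:2] for p in ((425,95),(447,272),(685,243))]; print('base TL BL BR',L)
L+=[ray(cs,*S(*p),.015)[:2] for p in ((463,492),(612,598),(702,493))]; print('scene base: BackL?',L[3:])
for a,b in ((0,1),(1,2),(3,4),(4,5)): v=L[b]-L[a]; print(np.linalg.norm(v),np.degrees(np.arctan2(v[1],v[0])))
print('spoke pts top',[ray(ct,*T(*p),.21)[:2].round(4) for p in ((652,110),(553,88),(580,185))])
for p in ((430,30),(460,170),(260,130)): print(ray(ct,*p,.15))
g=ct['img']
cv2.imwrite('pics/crop2.png',np.hstack([cv2.resize(ct['img'][115:210,330:440],(400,345),interpolation=3),cv2.resize(cs['img'][150:245,215:310],(345,345),interpolation=3)]))
E
```

```text
hub [ 0.63534723 -0.19422841  0.216     ] [ 0.63648314 -0.19285425  0.216     ]
rim top L,R,U,D [array([ 0.6339, -0.1275]), array([ 0.6377, -0.2616]), array([ 0.7035, -0.1946]), array([ 0.5689, -0.1962])]
base TL BL BR [array([ 0.70592786, -0.07188191]), array([ 0.54122439, -0.09611969]), array([ 0.57426968, -0.31419314])]
scene base: BackL? [array([ 0.73622292, -0.29172516]), array([ 0.70425906, -0.06817269]), array([ 0.54176544, -0.09740086])]
0.16647733007536183 -171.62843092299184
0.22056295663347456 -81.38336289596776
0.22582602676819463 98.13708347365285
0.16510137013895154 -169.8030907101145
spoke pts top [array([ 0.654 , -0.2371]), array([ 0.669 , -0.1613]), array([ 0.5946, -0.1829])]
[ 0.96596231 -0.29317125  0.15      ]
[ 0.61308421 -0.36726535  0.15      ]
[0.69864045 0.12310189 0.15      ]
```

View pics/crop2.png

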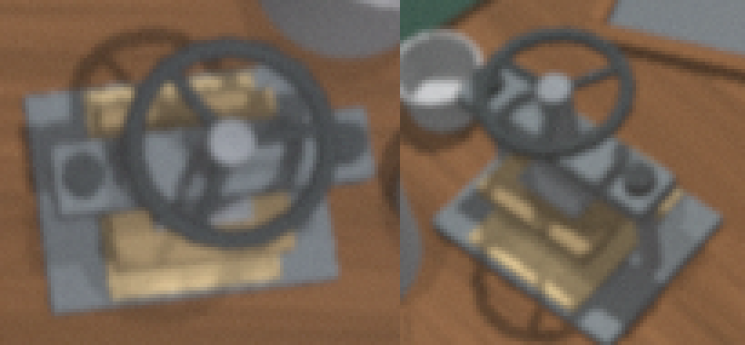

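```bash
cat >> h.py <<'E'
def go(pos,yaw,tilt=0):
    """shift/turn (normalised, tool axes) to tool-down pose with tool x at world yaw [deg], then tilted about tool x"""
    s=env.state(); r=R.from_rotvec(s['eef_rot'])
    y=np.radians(yaw); X=np.array([np.cos(y),np.sin(y),0]); Z=np.array([0,0,-1.]); T=R.from_matrix(np.c_[X,np.cross(Z,X),Z])*R.from_rotvec([np.radians(tilt),0,0])
    print('at',s['eef_pos'].round(4),'t',round(s['t'],2),'F',s['wrist_force'].round(1),'gap',round(s['finger_gap'],4),'grip',round(s['gripper_force'],1))
    print('shift',(r.inv().apply(np.array(pos)-s['eef_pos'])/.25).round(3),'turn',((r.inv()*T).as_rotvec()/1.5).round(3))
E
python3 -c "
from h import *
go((.558,.2745,.16),170.8)"
```

```text
at [0.1527 0.606  0.2386] t 0.35 F [-0.5  0.1  0.4] gap 0.0882 grip 0.0
shift [-1.896 -0.89   0.315] turn [-0.     0.    -0.057]
```

Request:
arm_command([
  [[-0.95, -0.45, 0], [0, 0, -0.057], 0],
  [[-0.95, -0.45, 0], [0, 0, -0.057], 0],
  [[-0.95, -0.45, 0], [0, 0, -0.057], 0],
  [[-0.95, -0.45, 0], [0, 0, -0.057], 0],
  [[-0.95, -0.45, 0], [0, 0, -0.057], 0],
  [[-0.95, -0.45, 0], [0, 0, -0.057], 0],
  [[-0.95, -0.45, 0], [0, 0, -0.057], 0],
  [[-0.95, -0.45, 0], [0, 0, -0.057], 0],
])

```text
t: 1.02
eef_pos: [0.3602, 0.4348, 0.2386]
eef_rot: [0.267, 3.128, -0.004]
wrist_force: [0.2, -0.7, 0.9]
finger_gap: 0.044
gripper_force: 0.0
```

```bash
python3 -c "
from h import *
go((.558,.2745,.13),170.8)"
```

```text
at [0.3602 0.4348 0.2386] t 1.02 F [ 0.2 -0.7  0.9] gap 0.044 grip 0.0
shift [-0.887 -0.497  0.438] turn [-0.001  0.002 -0.006]
```

Request:
arm_command([
  [[-0.887, -0.497, 0.25], [0, 0, -0.006], 0],
  [[-0.887, -0.497, 0.25], [0, 0, -0.006], 0],
  [[-0.887, -0.497, 0.25], [0, 0, -0.006], 0],
  [[-0.887, -0.497, 0.25], [0, 0, -0.006], 0],
  [[-0.887, -0.497, 0.25], [0, 0, -0.006], 0],
  [[-0.887, -0.497, 0.25], [0, 0, -0.006], 0],
  [[-0.887, -0.497, 0.438], [0, 0, -0.006], 0],
  [[-0.887, -0.497, 0.438], [0, 0, -0.006], 0],
])

```text
t: 1.68
eef_pos: [0.5549, 0.2771, 0.1248]
eef_rot: [-0.246, -3.129, 0.007]
wrist_force: [-0.6, -1.1, 0.3]
finger_gap: 0.0442
gripper_force: 0.0
```

```bash
python3 -c "
from h import *
a=look('top','t2.png')['img'];b=look('scene','s2.png')['img']
cv2.imwrite('pics/c2.png',np.hstack([cv2.resize(a[130:250,140:260],(400,400)),cv2.resize(b[210:330,330:450],(400,400))]))
go((.558,.2745,.031),170.8)"
```

```text
at [0.5523 0.2812 0.1271] t 1.78 F [0.1 0.3 0.8] gap 0.0442 grip 0.0
shift [-0.029 -0.023  0.384] turn [-0.001 -0.003  0.006]
```

View pics/c2.png

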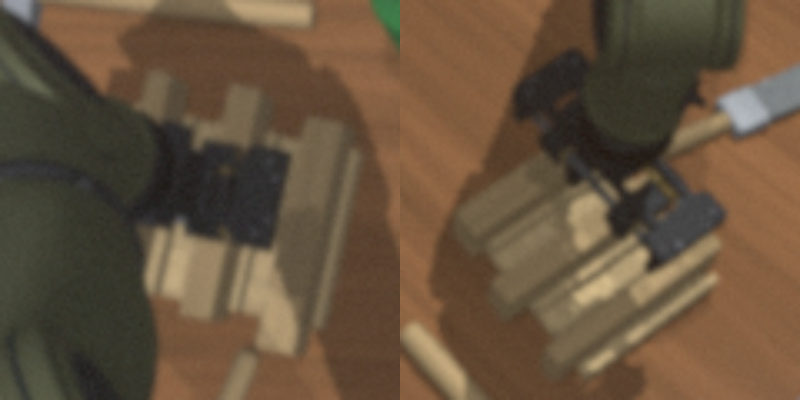

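Request:
arm_command([
  [[-0.029, -0.023, 0], [0, 0, 0.006], 0],
  [[-0.029, -0.023, 0.1], [0, 0, 0.006], 0],
  [[-0.029, -0.023, 0.2], [0, 0, 0.006], 0],
  [[-0.029, -0.023, 0.25], [0, 0, 0.006], 0],
  [[-0.029, -0.023, 0.25], [0, 0, 0.006], 0],
  [[-0.029, -0.023, 0.25], [0, 0, 0.006], 0],
])

```text
t: 2.28
eef_pos: [0.5606, 0.2753, 0.0678]
eef_rot: [0.251, 3.131, 0.002]
wrist_force: [0.3, -0.3, 0.0]
finger_gap: 0.0441
gripper_force: 0.0
```

```bash
python3 -c "
from h import *
go((.558,.2745,.032),170.8)"
```

```text
at [0.5606 0.2753 0.0678] t 2.28 F [ 0.3 -0.3  0. ] gap 0.0441 grip 0.0
shift [ 0.01  -0.005  0.143] turn [0.001 0.    0.   ]
```

Request:
arm_command([
  [[0.01, -0.005, 0.08], [0, 0, 0], 0],
  [[0.01, -0.005, 0.143], [0, 0, 0], 0],
  [[0.01, -0.005, 0.143], [0, 0, 0], 0],
  [[0.01, -0.005, 0.143], [0, 0, 0], -1],
  [[0.01, -0.005, 0.143], [0, 0, 0], -1],
  [[0.01, -0.005, 0.143], [0, 0, 0], -1],
  [[0.01, -0.005, 0.143], [0, 0, 0], -1],
  [[0.01, -0.005, 0.143], [0, 0, 0], -1],
])

```text
t: 2.95
eef_pos: [0.5591, 0.2739, 0.0327]
eef_rot: [0.253, 3.129, 0.003]
wrist_force: [-0.6, 0.2, 5.7]
finger_gap: 0.0255
gripper_force: 30.0
```

```bash
python3 -c "
from h import *
go((.558,.2745,.14),170.8)
go((.50,0,.14),188.6)"
```

```text
at [0.5591 0.2739 0.0327] t 2.95 F [-0.6  0.2  5.7] gap 0.0255 grip 30.0
shift [ 0.004  0.003 -0.429] turn [ 0.001  0.001 -0.001]
at [0.5591 0.2739 0.0327] t 2.95 F [-0.6  0.2  5.7] gap 0.0255 grip 30.0
shift [ 0.056 -1.118 -0.432] turn [ 0.001  0.002 -0.208]
```

Request:
arm_command([
  [[0, 0, -0.1], [0, 0, 0], -1],
  [[0, 0, -0.2], [0, 0, 0], -1],
  [[0, 0, -0.35], [0, 0, 0], -1],
  [[0, 0, -0.43], [0, 0, 0], -1],
  [[0, 0, -0.43], [0, 0, 0], -1],
])

```text
t: 3.37
eef_pos: [0.5608, 0.2747, 0.1436]
eef_rot: [0.253, 3.124, 0.008]
wrist_force: [-0.4, 0.0, -2.0]
finger_gap: 0.0258
gripper_force: 30.0
```

```bash
python3 -c "
from h import *
go((.50,0,.14),188.6)"
```

```text
at [0.5608 0.2747 0.1436] t 3.37 F [-0.4  0.  -2. ] gap 0.0258 grip 30.0
shift [ 0.063 -1.124  0.007] turn [ 0.003  0.005 -0.208]
```

Request:
arm_command([
  [[0.06, -1, 0], [0, 0, -0.208], -1],
  [[0.06, -1, 0], [0, 0, -0.208], -1],
  [[0.06, -1, 0], [0, 0, -0.208], -1],
  [[0.06, -1, 0], [0, 0, -0.208], -1],
  [[0.06, -1, 0], [0, 0, -0.208], -1],
  [[0.06, -1, 0], [0, 0, -0.208], -1],
  [[0.06, -1, 0], [0, 0, -0.208], -1],
  [[0.06, -1, 0], [0, 0, -0.208], -1],
])

```text
t: 4.03
eef_pos: [0.5016, 0.0247, 0.1376]
eef_rot: [0.226, -3.13, 0.003]
wrist_force: [0.1, 0.6, -2.2]
finger_gap: 0.0257
gripper_force: 30.0
```

```bash
python3 -c "
from h import *
go((.50,0.02,.034),188.6)
go((.50,0.02,.08),188.6,-38)"
```

```text
at [0.5016 0.0247 0.1376] t 4.03 F [ 0.1  0.6 -2.2] gap 0.0257 grip 30.0
shift [ 0.008 -0.017  0.415] turn [-0.001 -0.002 -0.004]
at [0.5016 0.0247 0.1376] t 4.03 F [ 0.1  0.6 -2.2] gap 0.0257 grip 30.0
shift [ 0.008 -0.017  0.231] turn [-0.443 -0.001 -0.004]
```

Tilt while lowering to z 0.08 first, then fine lower.

Request:
arm_command([
  [[0, 0, 0.1], [-0.44, 0, 0], -1],
  [[0, 0, 0.2], [-0.44, 0, 0], -1],
  [[0, 0, 0.23], [-0.44, 0, 0], -1],
  [[0, 0, 0.23], [-0.44, 0, 0], -1],
  [[0, 0, 0.23], [-0.44, 0, 0], -1],
  [[0, 0, 0.23], [-0.44, 0, 0], -1],
  [[0, 0, 0.23], [-0.44, 0, 0], -1],
  [[0, 0, 0.23], [-0.44, 0, 0], -1],
])

```text
t: 4.7
eef_pos: [0.5033, 0.0295, 0.0804]
eef_rot: [0.219, -2.918, -1.001]
wrist_force: [0.2, 1.0, -2.0]
finger_gap: 0.0256
gripper_force: 30.0
```

```bash
python3 -c "
from h import *
go((.50,0.02,.035),188.6,-38)"
```

```text
at [0.5033 0.0295 0.0804] t 4.7 F [ 0.2  1.  -2. ] gap 0.0256 grip 30.0
shift [ 0.019 -0.14   0.121] turn [-0.001 -0.    -0.   ]
```

Request:
arm_command([
  [[0, -0.05, 0.07], [0, 0, 0], -1],
  [[0, -0.11, 0.14], [0, 0, 0], -1],
  [[0, -0.11, 0.14], [0, 0, 0], -1],
  [[0, -0.11, 0.14], [0, 0, 0], -1],
])

```text
t: 5.03
eef_pos: [0.5027, 0.0306, 0.0371]
eef_rot: [0.226, -2.917, -0.998]
wrist_force: [-0.7, 0.1, -0.7]
finger_gap: 0.0259
gripper_force: 30.0
```

Request:
arm_command([
  [[0, 0, 0], [0, 0, 0], -0.1],
  [[0, 0, 0], [0, 0, 0], -0.1],
  [[0, 0, 0], [0, 0, 0], -0.1],
  [[0, 0, -0.1], [0, 0, 0], -0.1],
  [[0, 0, -0.2], [0, 0, 0], -0.1],
  [[0, 0, -0.32], [0, 0, 0], -0.1],
  [[0, 0, -0.4], [0, 0, 0], -0.1],
  [[0, 0, -0.4], [0, 0, 0], -0.1],
])

```text
t: 5.7
eef_pos: [0.5154, -0.0347, 0.1188]
eef_rot: [0.217, -2.928, -0.998]
wrist_force: [1.5, 0.1, -0.8]
finger_gap: 0.0396
gripper_force: 0.0
```

```bash
python3 -c "
from h import *
a=look('top','t3.png')['img'];b=look('scene','s3.png')['img']
cv2.imwrite('pics/c3.png',np.hstack([cv2.resize(a[120:280,240:400],(400,400)),cv2.resize(b[110:270,290:450],(400,400))]))
go((.50,-.02,.13),188.6)"
```

```text
at [ 0.5127 -0.0323  0.1162] t 5.8 F [-0.1  0.6  0.6] gap 0.0397 grip 0.0
shift [ 0.043  0.078 -0.009] turn [0.439 0.001 0.   ]
```

View pics/c3.png

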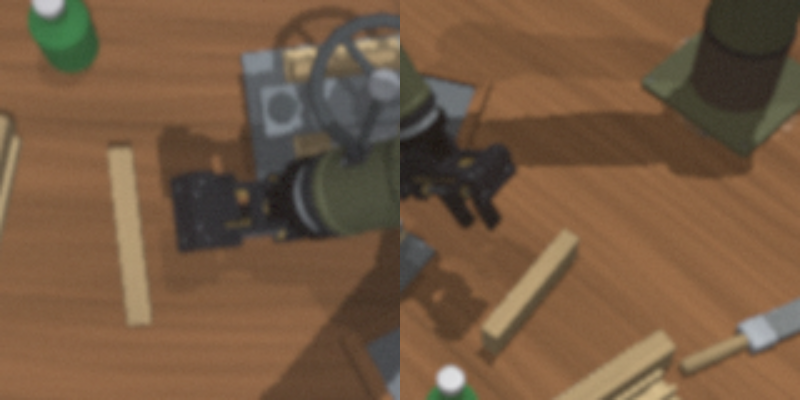

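```bash
python3 -c "
from h import *
c=env.read_camera('top')
f=ray(c,288,178.8,.05);n=ray(c,295.2,249.2,.05);print(f,n,(f+n)/2,np.linalg.norm(f-n),np.degrees(np.arctan2(*(f-n)[1::-1])))
go((.50,-.02,.09),188.6)"
```

```text
[0.59291841 0.05769425 0.05      ] [0.40604078 0.03206964 0.05      ] [0.4994796  0.04488194 0.05      ] 0.18862626509639518 7.8076929944289715
at [ 0.5118 -0.0316  0.1155] t 5.85 F [-0.2  0.6 -0.1] gap 0.0399 grip 0.0
shift [ 0.04  -0.021  0.113] turn [ 0.44  -0.     0.001]
```

Request:
arm_command([
  [[0.04, -0.021, 0.113], [0.44, 0, 0], -1],
  [[0.04, -0.021, 0.113], [0.44, 0, 0], -1],
  [[0.04, -0.021, 0.113], [0.44, 0, 0], -1],
  [[0.04, -0.021, 0.113], [0.44, 0, 0], -1],
  [[0.04, -0.021, 0.113], [0.44, 0, 0], -1],
  [[0.04, -0.021, 0.113], [0.44, 0, 0], -1],
  [[0.04, -0.021, 0.113], [0.44, 0, 0], -1],
])

```text
t: 6.43
eef_pos: [0.4995, -0.0142, 0.0902]
eef_rot: [0.255, -3.131, -0.001]
wrist_force: [-0.8, 0.0, -0.5]
finger_gap: 0.0007
gripper_force: 0.0
```

```bash
python3 -c "
from h import *
go((.50,-.02,.038),188.6)
go((.50,.05,.038),188.6)"
```

```text
at [ 0.4995 -0.0142  0.0902] t 6.43 F [-0.8  0.  -0.5] gap 0.0007 grip 0.0
shift [ 0.002 -0.023  0.209] turn [ 0.    -0.     0.008]
at [ 0.4995 -0.0142  0.0902] t 6.43 F [-0.8  0.  -0.5] gap 0.0007 grip 0.0
shift [-0.044  0.253  0.209] turn [ 0.    -0.     0.008]
```

Request:
arm_command([
  [[0, -0.02, 0.12], [0, 0, 0.008], -1],
  [[0, -0.02, 0.209], [0, 0, 0.008], -1],
  [[0, -0.02, 0.209], [0, 0, 0.008], -1],
  [[0, 0.08, 0.209], [0, 0, 0.008], -1],
  [[0, 0.14, 0.209], [0, 0, 0.008], -1],
  [[0, 0.2, 0.209], [0, 0, 0.008], -1],
  [[0, 0.26, 0.209], [0, 0, 0.008], -1],
  [[0, 0.26, 0.209], [0, 0, 0.008], -1],
])

```text
t: 7.1
eef_pos: [0.4901, 0.047, 0.0378]
eef_rot: [0.223, -3.133, -0.007]
wrist_force: [-0.2, -0.3, -0.4]
finger_gap: 0.0007
gripper_force: 0.0
```

Request:
arm_command([
  [[0, -0.1, -0.1], [0, 0, 0], -1],
  [[0, -0.2, -0.3], [0, 0, 0], -1],
  [[0, -0.4, -0.4], [0, 0, 0], -1],
  [[0, -0.5, -0.4], [0, 0, 0], 1],
  [[0, -0.5, -0.4], [0, 0, 0], 1],
  [[0, -0.5, -0.4], [0, 0, 0], 1],
])

```text
t: 7.6
eef_pos: [0.5078, -0.0865, 0.1386]
eef_rot: [-0.202, 3.134, -0.004]
wrist_force: [0.3, 0.1, 0.0]
finger_gap: 0.0181
gripper_force: 0.0
```

```bash
python3 -c "
from h import *
a=look('top','t4.png')['img'];b=look('scene','s4.png')['img']
cv2.imwrite('pics/c4.png',np.hstack([cv2.resize(a[120:280,200:360],(400,400)),cv2.resize(b[110:270,290:450],(400,400))]))
go((.50,-.02,.13),188.6)"
```

```text
at [ 0.5073 -0.0806  0.1375] t 7.7 F [ 0.3 -0.2 -0.2] gap 0.026 grip 0.0
shift [-0.004  0.244  0.03 ] turn [ 0.001 -0.    -0.009]
```

View pics/c4.png

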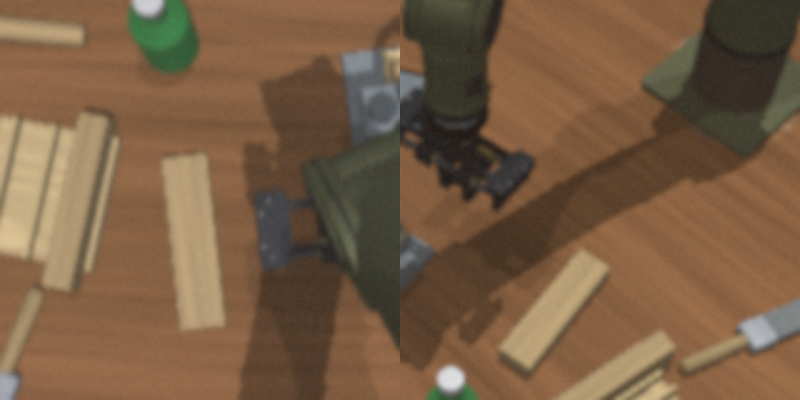

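```bash
python3 -c "
from h import *
c=env.read_camera('top')
P=np.array([ray(c,200+x/2.5,120+y/2.5,.026) for x,y in ((163,157),(206,153),(224,325),(181,329))])
m=P.mean(0);d=P[0]+P[1]-P[2]-P[3];L=np.linalg.norm(d);d/=L;yaw=np.degrees(np.arctan2(d[1],d[0]));print(m,L/2,yaw)
g=m-.055*d;print(g)
go((g[0],g[1],.10),180+yaw)
"
```

```text
[0.49286716 0.0848846  0.026     ] 0.18845460314815368 8.124787416713756
[0.43841922 0.07711148 0.026     ]
at [ 0.5072 -0.0791  0.1372] t 7.75 F [-0.3  0.1  0.2] gap 0.0299 grip 0.0
shift [0.185 0.657 0.15 ] turn [ 0.001 -0.001 -0.001]
```

Request:
arm_command([
  [[0.185, 0.657, 0.15], [0, 0, 0], 1],
  [[0.185, 0.657, 0.15], [0, 0, 0], 1],
  [[0.185, 0.657, 0.15], [0, 0, 0], 1],
  [[0.185, 0.657, 0.15], [0, 0, 0], 1],
  [[0.185, 0.657, 0.15], [0, 0, 0], 1],
  [[0.185, 0.657, 0.15], [0, 0, 0], 1],
  [[0.185, 0.657, 0.15], [0, 0, 0], 1],
  [[0.185, 0.657, 0.15], [0, 0, 0], 1],
])

```text
t: 8.42
eef_pos: [0.4397, 0.0752, 0.1001]
eef_rot: [0.216, -3.134, 0.002]
wrist_force: [1.1, -0.5, 0.6]
finger_gap: 0.0836
gripper_force: 0.0
```

```bash
python3 -c "
from h import *
go((.4384,.0771,.005),188.1)"
```

```text
at [0.4397 0.0752 0.1001] t 8.42 F [ 1.1 -0.5  0.6] gap 0.0836 grip 0.0
shift [0.004 0.009 0.38 ] turn [-0.001 -0.    -0.002]
```

Request:
arm_command([
  [[0, 0.009, 0.15], [0, 0, 0], 1],
  [[0, 0.009, 0.3], [0, 0, 0], 1],
  [[0, 0.009, 0.37], [0, 0, 0], 1],
  [[0, 0.009, 0.38], [0, 0, 0], 1],
  [[0, 0.009, 0.38], [0, 0, 0], -1],
  [[0, 0.009, 0.38], [0, 0, 0], -1],
  [[0, 0.009, 0.38], [0, 0, 0], -1],
  [[0, 0.009, 0.38], [0, 0, 0], -1],
])

```text
t: 9.08
eef_pos: [0.4401, 0.0762, 0.0043]
eef_rot: [-0.211, 3.134, 0.0]
wrist_force: [0.3, 0.3, 0.5]
finger_gap: 0.0638
gripper_force: 0.0
```

Request:
arm_command([
  [[0, 0, 0], [0, 0, 0], -1],
  [[0, 0, 0], [0, 0, 0], -1],
  [[0, 0, -0.1], [0, 0, 0], -1],
  [[0, 0, -0.2], [0, 0, 0], -1],
  [[0, 0, -0.3], [0, 0, 0], -1],
  [[0, 0, -0.3], [0, 0, 0], -1],
  [[0, 0, -0.3], [0, 0, 0], -1],
])

```text
t: 9.67
eef_pos: [0.4402, 0.0783, 0.083]
eef_rot: [-0.215, 3.13, 0.002]
wrist_force: [0.2, 0.2, -2.8]
finger_gap: 0.0497
gripper_force: 30.0
```

```bash
python3 -c "
from h import *
h=np.array([.636,-.1937]);a=np.radians(8.6);x=np.array([np.cos(a),np.sin(a)])
# pre-insert: far end at press x=-95 => grip at -95-150
p=h-x*.245;print(p)
go((*p,.12),188.6)
s=env.state();print(s['wrist_torque'])"
```

```text
[ 0.39375469 -0.23033616]
at [0.4402 0.0783 0.083 ] t 9.67 F [ 0.2  0.2 -2.8] gap 0.0497 grip 30.0
shift [ 0.352 -1.197 -0.15 ] turn [ 0.001  0.003 -0.009]
[0.07098875 0.08703956 0.05020731]
```

Request:
arm_command([
  [[0.3, -0.9, 0], [0, 0, -0.009], -1],
  [[0.3, -0.9, 0], [0, 0, -0.009], -1],
  [[0.3, -0.9, 0], [0, 0, -0.009], -1],
  [[0.3, -0.9, 0], [0, 0, -0.009], -1],
  [[0.3, -0.9, 0], [0, 0, -0.009], -1],
  [[0.3, -0.9, 0], [0, 0, -0.009], -1],
  [[0.3, -0.9, 0], [0, 0, -0.009], -1],
  [[0.3, -0.9, 0], [0, 0, -0.009], -1],
])

```text
t: 10.33
eef_pos: [0.3949, -0.1571, 0.0796]
eef_rot: [0.229, -3.132, 0.001]
wrist_force: [0.6, -0.0, -1.7]
finger_gap: 0.05
gripper_force: 30.0
```

```bash
python3 -c "
from h import *
go((.3938,-.2303,.06),188.6)"
```

```text
at [ 0.3949 -0.1571  0.0796] t 10.33 F [ 0.6 -0.  -1.7] gap 0.05 grip 30.0
shift [ 0.047 -0.289  0.079] turn [-0.    -0.001 -0.003]
```

Request:
arm_command([
  [[0.047, -0.289, 0], [0, 0, -0.003], -1],
  [[0.047, -0.289, 0.08], [0, 0, -0.003], -1],
  [[0.047, -0.289, 0.08], [0, 0, -0.003], -1],
  [[0.047, -0.289, 0.08], [0, 0, -0.003], -1],
])

```text
t: 10.67
eef_pos: [0.3951, -0.2282, 0.059]
eef_rot: [0.243, -3.131, -0.001]
wrist_force: [0.2, 1.0, -1.2]
finger_gap: 0.0496
gripper_force: 30.0
```

```bash
python3 -c "
from h import *
a=look('top','t5.png')['img'];b=look('scene','s5.png')['img']
cv2.imwrite('pics/c5.png',np.hstack([cv2.resize(a[120:270,310:460],(400,400),interpolation=3),cv2.resize(b[110:260,200:350],(400,400),interpolation=3)]))
go((.3938,-.2303,.0315),188.6)"
```

```text
at [ 0.3958 -0.226   0.06  ] t 10.77 F [ 0.6 -0.3 -2.2] gap 0.0495 grip 30.0
shift [ 0.011 -0.016  0.114] turn [0.001 0.    0.006]
```

View pics/c5.png

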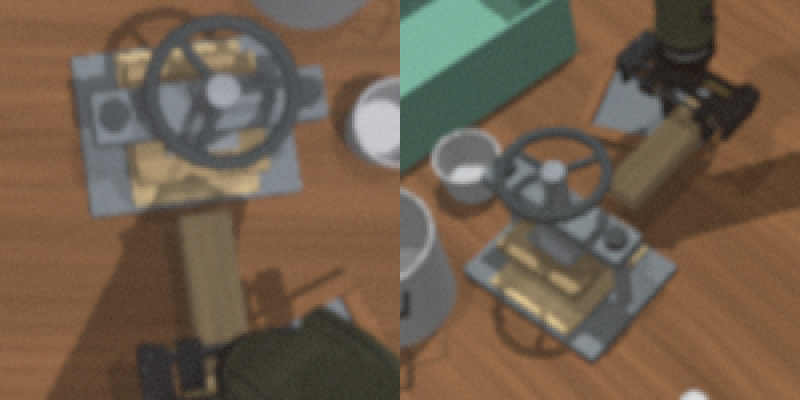

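```bash
python3 -c "
from h import *
h=np.array([.636,-.1937]);a=np.radians(8.6);x=np.array([np.cos(a),np.sin(a)])
go((*(h-x*.216),.035),188.6)
c=env.read_camera('top');d=env.read_camera('scene')
print(ray(c,387.2,200.1,.082))
from itertools import product
T=lambda p:200+(p[0]-400)/2.667
for z in(.072,.082):
  q=proj(d,(.544,-.2036,z));print(z,(q[0]-200)*2.667+400,(q[1]-110)*2.667)"
```

```text
at [ 0.3958 -0.226   0.06  ] t 10.77 F [ 0.6 -0.3 -2.2] gap 0.0495 grip 30.0
shift [-0.105 -0.017  0.1  ] turn [0.001 0.    0.006]
[ 0.54045933 -0.20339578  0.082     ]
0.072 617.9096890559508 192.7295888158844
0.082 617.2921234073249 188.15939504060847
```

Request:
arm_command([
  [[-0.105, -0.017, 0], [0, 0, 0.006], -1],
  [[-0.105, -0.017, 0], [0, 0, 0.006], -1],
  [[-0.105, -0.017, 0.04], [0, 0, 0.006], -1],
  [[-0.105, -0.017, 0.04], [0, 0, 0.006], -1],
  [[-0.105, -0.017, 0.04], [0, 0, 0.006], -1],
])

```text
t: 11.28
eef_pos: [0.4217, -0.2271, 0.0502]
eef_rot: [0.235, -3.132, -0.001]
wrist_force: [-0.3, 0.2, -0.8]
finger_gap: 0.0499
gripper_force: 30.0
```

Request:
arm_command([
  [[0, 0, 0.02], [0, 0, 0], -1],
  [[0, 0, 0.04], [0, 0, 0], -1],
  [[0, 0, 0.04], [0, 0, 0], -1],
  [[0, 0, 0.04], [0, 0, 0], -1],
])

```text
t: 11.62
eef_pos: [0.4217, -0.228, 0.0399]
eef_rot: [0.232, -3.132, -0.0]
wrist_force: [-0.2, -0.2, -1.7]
finger_gap: 0.0497
gripper_force: 30.0
```

Request:
arm_command([
  [[0, 0, 0.02], [0, 0, 0], -1],
  [[0, 0, 0.02], [0, 0, 0], -1],
  [[0, 0, 0.02], [0, 0, 0], -1],
])

```text
t: 11.87
eef_pos: [0.4218, -0.2281, 0.0349]
eef_rot: [0.232, -3.133, -0.0]
wrist_force: [-0.6, 0.8, -1.5]
finger_gap: 0.0494
gripper_force: 30.0
```

Request:
arm_command([
  [[0, 0, 0.02], [0, 0, 0], -1],
  [[0, 0, 0.02], [0, 0, 0], -1],
  [[0, 0, 0.02], [0, 0, 0], -1],
])

```text
t: 12.12
eef_pos: [0.4218, -0.2281, 0.0299]
eef_rot: [0.232, -3.133, -0.0]
wrist_force: [-0.7, 0.1, -1.9]
finger_gap: 0.0498
gripper_force: 30.0
```

Request:
arm_command([
  [[0, 0, 0.012], [0, 0, 0], -1],
  [[0, 0, 0.012], [0, 0, 0], -1],
  [[0, 0, 0.012], [0, 0, 0], -1],
])

```text
t: 12.37
eef_pos: [0.4221, -0.2282, 0.0272]
eef_rot: [-0.232, 3.133, -0.0]
wrist_force: [0.1, -0.3, 0.6]
finger_gap: 0.05
gripper_force: 30.0
```

Request:
arm_command([
  [[0, 0, 0.012], [0, 0, 0], -1],
  [[0, 0, 0.012], [0, 0, 0], -1],
  [[0, 0, 0.012], [0, 0, 0], -1],
])

```text
t: 12.62
eef_pos: [0.422, -0.2282, 0.0243]
eef_rot: [-0.232, 3.133, -0.0]
wrist_force: [-0.8, -0.2, 2.5]
finger_gap: 0.0497
gripper_force: 30.0
```

Request:
arm_command([
  [[0, 0, 0.012], [0, 0, 0], -1],
  [[0, 0, 0.012], [0, 0, 0], -1],
  [[0, 0, 0.012], [0, 0, 0], -1],
])

```text
t: 12.87
eef_pos: [0.4222, -0.2283, 0.0228]
eef_rot: [-0.233, 3.131, -0.003]
wrist_force: [-3.0, 0.1, 21.1]
finger_gap: 0.0498
gripper_force: 30.0
```

Request:
arm_command([
  [[0, 0, -0.037], [0, 0, 0], -1],
  [[0, 0, -0.037], [0, 0, 0], -1],
  [[0, 0, -0.037], [0, 0, 0], -1],
  [[0, 0, -0.037], [0, 0, 0], -1],
])

```text
t: 13.2
eef_pos: [0.4218, -0.228, 0.0299]
eef_rot: [0.232, -3.133, -0.001]
wrist_force: [0.2, 0.6, -1.0]
finger_gap: 0.0502
gripper_force: 30.0
```

```bash
python3 -c "
from h import *
h=np.array([.636,-.1937]);a=np.radians(8.6);x=np.array([np.cos(a),np.sin(a)])
go((*(h-x*.120),.032),188.6)
c=look('top','t6.png');m=np.array([.395,-.25])
# mould edges check: warp not viewed; print hues along line in front of press
for t in np.arange(.14,.30,.01):
  p=h-x*t
  print(round(t,2),[tuple(c['img'][int(round(q[1])),int(round(q[0]))]) for q in [proj(c,(*(p+np.array([x[1],-x[0]])*k),.018)) for k in (.03,.045,.06)]])"
```

```text
at [ 0.4218 -0.228   0.0299] t 13.2 F [ 0.2  0.6 -1. ] gap 0.0502 grip 30.0
shift [-0.388  0.009 -0.008] turn [ 0.    -0.    -0.002]
0.14 [(np.uint8(74), np.uint8(100), np.uint8(126)), (np.uint8(69), np.uint8(96), np.uint8(133)), (np.uint8(52), np.uint8(74), np.uint8(101))]
0.15 [(np.uint8(76), np.uint8(98), np.uint8(115)), (np.uint8(54), np.uint8(78), np.uint8(108)), (np.uint8(51), np.uint8(69), np.uint8(94))]
0.16 [(np.uint8(69), np.uint8(92), np.uint8(112)), (np.uint8(48), np.uint8(66), np.uint8(90)), (np.uint8(51), np.uint8(70), np.uint8(96))]
0.17 [(np.uint8(73), np.uint8(96), np.uint8(114)), (np.uint8(56), np.uint8(78), np.uint8(108)), (np.uint8(45), np.uint8(65), np.uint8(90))]
0.18 [(np.uint8(60), np.uint8(80), np.uint8(96)), (np.uint8(55), np.uint8(76), np.uint8(99)), (np.uint8(44), np.uint8(60), np.uint8(82))]
0.19 [(np.uint8(37), np.uint8(49), np.uint8(54)), (np.uint8(43), np.uint8(53), np.uint8(54)), (np.uint8(47), np.uint8(58), np.uint8(60))]
0.2 [(np.uint8(42), np.uint8(51), np.uint8(55)), (np.uint8(46), np.uint8(57), np.uint8(59)), (np.uint8(49), np.uint8(58), np.uint8
[... 551 characters left out ...]
8(60))]
0.25 [(np.uint8(47), np.uint8(59), np.uint8(60)), (np.uint8(39), np.uint8(47), np.uint8(48)), (np.uint8(46), np.uint8(59), np.uint8(59))]
0.26 [(np.uint8(42), np.uint8(52), np.uint8(54)), (np.uint8(51), np.uint8(62), np.uint8(62)), (np.uint8(48), np.uint8(62), np.uint8(63))]
0.27 [(np.uint8(31), np.uint8(38), np.uint8(41)), (np.uint8(44), np.uint8(57), np.uint8(58)), (np.uint8(48), np.uint8(54), np.uint8(57))]
0.28 [(np.uint8(82), np.uint8(79), np.uint8(76)), (np.uint8(41), np.uint8(51), np.uint8(54)), (np.uint8(51), np.uint8(66), np.uint8(66))]
0.29 [(np.uint8(129), np.uint8(125), np.uint8(119)), (np.uint8(43), np.uint8(45), np.uint8(46)), (np.uint8(46), np.uint8(61), np.uint8(59))]
```

Request:
arm_command([
  [[0, 0.009, -0.012], [0, 0, -0.002], -1],
  [[-0.06, 0.009, -0.012], [0, 0, -0.002], -1],
  [[-0.12, 0.009, -0.012], [0, 0, -0.002], -1],
  [[-0.18, 0.009, -0.012], [0, 0, -0.002], -1],
  [[-0.18, 0.009, -0.012], [0, 0, -0.002], -1],
])

```text
t: 13.67
eef_pos: [0.47, -0.2179, 0.0335]
eef_rot: [-0.238, 3.127, 0.002]
wrist_force: [1.4, 0.5, -2.0]
finger_gap: 0.0499
gripper_force: 30.0
```

Request:
arm_command([
  [[-0.06, 0, 0], [0, 0, 0], -1],
  [[-0.12, 0, 0], [0, 0, 0], -1],
  [[-0.18, 0, 0], [0, 0, 0], -1],
  [[-0.208, 0, 0], [0, 0, 0], -1],
  [[-0.208, 0, 0], [0, 0, 0], -1],
  [[-0.208, 0, 0], [0, 0, 0], -1],
])

```text
t: 14.17
eef_pos: [0.5162, -0.2115, 0.033]
eef_rot: [0.237, -3.131, 0.0]
wrist_force: [-0.0, -0.9, -2.3]
finger_gap: 0.0497
gripper_force: 30.0
```

```bash
python3 -c "
from h import *
h=np.array([.636,-.1937]);a=np.radians(8.6);x=np.array([np.cos(a),np.sin(a)])
go((*(h-x*.120),.026),188.6)"
```

```text
at [ 0.5162 -0.2115  0.033 ] t 14.17 F [-0.  -0.9 -2.3] gap 0.0497 grip 30.0
shift [-0.004 -0.001  0.028] turn [-0.    -0.001  0.001]
```

Request:
arm_command([
  [[-0.006, 0, 0.012], [0, 0, 0], -1],
  [[-0.006, 0, 0.02], [0, 0, 0], -1],
  [[-0.006, 0, 0.02], [0, 0, 0], -1],
  [[-0.006, 0, 0.02], [0, 0, 0], -1],
])

```text
t: 14.5
eef_pos: [0.5182, -0.2114, 0.0281]
eef_rot: [0.236, -3.132, -0.0]
wrist_force: [0.8, -0.2, -2.3]
finger_gap: 0.0497
gripper_force: 30.0
```

Request:
arm_command([
  [[0, 0, 0.008], [0, 0, 0], -1],
  [[0, 0, 0.008], [0, 0, 0], -1],
  [[0, 0, 0.008], [0, 0, 0], -1],
])

```text
t: 14.75
eef_pos: [0.5189, -0.2112, 0.0263]
eef_rot: [0.237, -3.132, -0.0]
wrist_force: [0.5, -0.1, -3.4]
finger_gap: 0.05
gripper_force: 30.0
```

Request:
arm_command([
  [[0, 0, 0.008], [0, 0, 0], -1],
  [[0, 0, 0.008], [0, 0, 0], -1],
  [[0, 0, 0.008], [0, 0, 0], -1],
])

```text
t: 15.0
eef_pos: [0.519, -0.2112, 0.0248]
eef_rot: [-0.237, 3.133, -0.0]
wrist_force: [-1.6, -0.9, 4.1]
finger_gap: 0.0498
gripper_force: 30.0
```

Request:
arm_command([
  [[0, 0, 0], [0, 0, 0], 0.8],
  [[0, 0, 0], [0, 0, 0], 0.8],
  [[0, 0, 0], [0, 0, 0], 0.8],
  [[0, 0, 0], [0, 0, 0], 0.8],
  [[0, 0, -0.1], [0, 0, 0], 0.8],
  [[0, 0, -0.25], [0, 0, 0], 0.8],
  [[0, 0, -0.4], [0, 0, 0], 0.8],
  [[0.1, 0, -0.5], [0, 0, 0], 0.8],
])

```text
t: 15.67
eef_pos: [0.5003, -0.213, 0.1529]
eef_rot: [-0.239, 3.122, 0.002]
wrist_force: [0.5, 0.0, 0.5]
finger_gap: 0.0792
gripper_force: 0.0
```

Request:
arm_command([
  [[0.15, 0, -0.15], [0, 0, 0], 0],
  [[0.15, 0, -0.3], [0, 0, 0], 0],
  [[0.15, 0, -0.45], [0, 0, 0], 0],
  [[0.15, 0, -0.5], [0, 0, 0], 0],
  [[0.15, 0, -0.5], [0, 0, 0], 0],
])

```text
t: 16.08
eef_pos: [0.4593, -0.221, 0.2782]
eef_rot: [-0.235, 3.126, -0.005]
wrist_force: [-0.1, 0.4, -0.3]
finger_gap: 0.0481
gripper_force: 0.0
```

```bash
python3 - <<'E'
from h import *
h=np.array([.636,-.1937])
c=look('top','t7.png')
K=lambda p:c['img'][int(round(p[1])),int(round(p[0]))].mean()
# spoke angle: brightness sampled on ring r=.032-.048 at z .21
vals=[]
img=cv2.GaussianBlur(c['img'],(0,0),.6).mean(2).astype(np.float32)
for a in range(0,360,6):
  v=[]
  for r in (.028,.034,.04,.046):
    q=proj(c,(h[0]+r*np.cos(np.radians(a)),h[1]+r*np.sin(np.radians(a)),.21)); v.append(cv2.getRectSubPix(img,(1,1),(float(q[0]),float(q[1])))[0,0])
  vals.append((a,round(float(np.mean(v)))))
print(vals)
s=env.state();print(s['qpos'].round(2))
go((h[0],h[1]+.0,.26),188.6)
E
```

```text
[(0, 119), (6, 117), (12, 125), (18, 134), (24, 139), (30, 133), (36, 106), (42, 85), (48, 88), (54, 95), (60, 91), (66, 87), (72, 84), (78, 90), (84, 106), (90, 118), (96, 121), (102, 110), (108, 94), (114, 89), (120, 88), (126, 87), (132, 85), (138, 82), (144, 76), (150, 69), (156, 61), (162, 63), (168, 77), (174, 92), (180, 109), (186, 117), (192, 125), (198, 125), (204, 120), (210, 118), (216, 117), (222, 113), (228, 108), (234, 103), (240, 101), (246, 102), (252, 102), (258, 103), (264, 101), (270, 95), (276, 86), (282, 82), (288, 81), (294, 83), (300, 86), (306, 90), (312, 99), (318, 112), (324, 117), (330, 114), (336, 118), (342, 128), (348, 136), (354, 130)]
[ 0.88  0.59 -0.85  1.85  0.55  0.95  1.51]
at [ 0.458  -0.221   0.2759] t 16.13 F [ 0.1  0.2 -0.8] gap 0.0451 grip 0.0
shift [-0.72   0.002  0.066] turn [-0.001  0.002 -0.   ]
```

Request:
arm_command([
  [[0, 0, 0], [0, 0, -0.6], -0.3],
  [[0, 0, 0], [0, 0, -0.6], -0.3],
  [[0, 0, 0], [0, 0, -0.6], -0.3],
  [[0, 0, 0], [0, 0, -0.6], -0.3],
  [[0, 0, 0], [0, 0, -0.6], -0.3],
  [[0, 0, 0], [0, 0, -0.6], -0.3],
  [[0, 0, 0], [0, 0, -0.6], -0.3],
  [[0, 0, 0], [0, 0, -0.6], -0.3],
])

```text
t: 16.8
eef_pos: [0.4563, -0.2205, 0.2723]
eef_rot: [1.581, -2.713, -0.005]
wrist_force: [-0.3, 0.3, -0.5]
finger_gap: 0.0308
gripper_force: 0.0
```

```bash
python3 -c "
from h import *
print(env.state()['qpos'].round(2))
go((.5914,-.2368,.26),314)"
```

```text
[ 1.    0.69 -1.1   1.85  0.7   1.06  2.25]
at [ 0.4563 -0.2205  0.2723] t 16.8 F [-0.3  0.3 -0.5] gap 0.0308 grip 0.0
shift [-0.21  -0.503  0.047] turn [ 0.002  0.002 -0.856]
```

```bash
python3 -c "
from h import *
go((.6897,-.2247,.265),240)"
```

```text
at [ 0.4563 -0.2205  0.2723] t 16.8 F [-0.3  0.3 -0.5] gap 0.0308 grip 0.0
shift [-0.446 -0.821  0.026] turn [0.003 0.    0.005]
```

Request:
arm_command([
  [[-0.446, -0.821, 0.026], [0, 0, 0.005], -0.3],
  [[-0.446, -0.821, 0.026], [0, 0, 0.005], -0.3],
  [[-0.446, -0.821, 0.026], [0, 0, 0.005], -0.3],
  [[-0.446, -0.821, 0.026], [0, 0, 0.005], -0.3],
  [[-0.446, -0.821, 0.026], [0, 0, 0.005], -0.3],
  [[-0.446, -0.821, 0.026], [0, 0, 0.005], -0.3],
  [[-0.446, -0.821, 0.026], [0, 0, 0.005], -0.3],
  [[-0.446, -0.821, 0.026], [0, 0, 0.005], -0.3],
])

```text
t: 17.47
eef_pos: [0.6911, -0.2243, 0.2653]
eef_rot: [1.564, -2.722, -0.004]
wrist_force: [-0.3, -0.0, 0.4]
finger_gap: 0.0309
gripper_force: 0.0
```

```bash
python3 -c "
from h import *
print(env.state()['qpos'].round(2))
go((.6897,-.2247,.193),240)"
```

```text
[ 0.63  0.96 -0.97  1.14  0.75  1.39  2.37]
at [ 0.6911 -0.2243  0.2653] t 17.47 F [-0.3 -0.   0.4] gap 0.0309 grip 0.0
shift [0.004 0.003 0.289] turn [ 0.002 -0.    -0.003]
```

Request:
arm_command([
  [[0.004, 0.003, 0.1], [0, 0, 0], -0.3],
  [[0.004, 0.003, 0.18], [0, 0, 0], -0.3],
  [[0.004, 0.003, 0.24], [0, 0, 0], -0.3],
  [[0.004, 0.003, 0.24], [0, 0, 0], -0.3],
])

```text
t: 17.8
eef_pos: [0.6864, -0.2273, 0.2036]
eef_rot: [1.562, -2.718, -0.005]
wrist_force: [-0.2, -1.0, 0.3]
finger_gap: 0.0308
gripper_force: 0.0
```

Request:
arm_command([
  [[0, 0, 0.03], [0, 0, 0], -0.3],
  [[0, 0, 0.05], [0, 0, 0], -0.3],
  [[0, 0, 0.05], [0, 0, 0], -1],
  [[0, 0, 0.05], [0, 0, 0], -1],
  [[0, 0, 0.05], [0, 0, 0], -1],
  [[0, 0, 0.05], [0, 0, 0], -1],
])

```text
t: 18.3
eef_pos: [0.6892, -0.2259, 0.1962]
eef_rot: [1.566, -2.723, -0.001]
wrist_force: [-2.9, 0.7, 1.9]
finger_gap: 0.0131
gripper_force: 30.0
```

Request:
arm_command([
  [[0.03, 0.002, 0], [0, 0, 0.08], -1],
  [[0.059, 0.007, 0], [0, 0, 0.16], -1],
  [[0.087, 0.016, 0], [0, 0, 0.24], -1],
  [[0.1145, 0.028, 0], [0, 0, 0.32], -1],
  [[0.14, 0.043, 0], [0, 0, 0.4], -1],
  [[0.1635, 0.062, 0], [0, 0, 0.48], -1],
  [[0.185, 0.0825, 0], [0, 0, 0.56], -1],
  [[0.203, 0.106, 0], [0, 0, 0.64], -1],
])

```text
t: 18.97
eef_pos: [0.6418, -0.2563, 0.1962]
eef_rot: [-0.122, 3.137, 0.001]
wrist_force: [0.7, 1.4, 0.3]
finger_gap: 0.0131
gripper_force: 30.1
```

```bash
cat >> h.py <<'E'
H=np.array([.636,-.1937])
def st():
    s=env.state(); p=s['eef_pos'][:2]-H; r=np.hypot(*p); u=p/r; t=np.array([u[1],-u[0]]) # t = clockwise tangent
    X=R.from_rotvec(s['eef_rot']).as_matrix()[:,0]
    F=s['wrist_force']; print('t',round(s['t'],2),'r',r.round(4),'alpha',np.degrees(np.arctan2(p[1],p[0])).round(1),'yaw',np.degrees(np.arctan2(X[1],X[0])).round(1),'z',s['eef_pos'][2].round(4),'Ftan',round(F[:2]@t,2),'Frad',round(F[:2]@u,2),'Fz',F[2].round(1),'M',s['wrist_torque'].round(2),'q',s['qpos'].round(2),'gap',round(s['finger_gap'],4))
E
python3 -c "
from h import *
st()"
```

```text
t 18.97 r 0.0629 alpha -84.7 yaw -175.5 z 0.1962 Ftan -0.85 Frad -1.36 Fz 0.3 M [ 0.33 -0.04  0.1 ] q [ 0.67  0.92 -0.76  1.37  0.65  1.11  1.46] gap 0.0131
```

Request:
arm_command([
  [[0.03, 0.002, 0], [0, 0, 0.08], -1],
  [[0.059, 0.007, 0], [0, 0, 0.16], -1],
  [[0.087, 0.016, 0], [0, 0, 0.24], -1],
  [[0.1145, 0.028, 0], [0, 0, 0.32], -1],
  [[0.14, 0.043, 0], [0, 0, 0.4], -1],
  [[0.1635, 0.062, 0], [0, 0, 0.48], -1],
  [[0.185, 0.0825, 0], [0, 0, 0.56], -1],
  [[0.203, 0.106, 0], [0, 0, 0.64], -1],
])

```text
t: 19.63
eef_pos: [0.5894, -0.2346, 0.1961]
eef_rot: [1.34, 2.838, 0.002]
wrist_force: [2.8, -0.7, -2.5]
finger_gap: 0.0129
gripper_force: 30.0
```

```bash
python3 -c "
from h import *
st()"
```

```text
t 19.63 r 0.062 alpha -138.7 yaw 129.4 z 0.1961 Ftan -2.39 Frad -1.59 Fz -2.5 M [-0.07 -0.37  0.13] q [ 0.59  0.79 -0.52  1.57  0.47  0.9   0.59] gap 0.0129
```

Request:
arm_command([
  [[0.03, 0.002, 0], [0, 0, 0.08], -1],
  [[0.059, 0.007, 0], [0, 0, 0.16], -1],
  [[0.087, 0.016, 0], [0, 0, 0.24], -1],
  [[0.1145, 0.028, 0], [0, 0, 0.32], -1],
  [[0.14, 0.043, 0], [0, 0, 0.4], -1],
  [[0.1635, 0.062, 0], [0, 0, 0.48], -1],
  [[0.185, 0.0825, 0], [0, 0, 0.56], -1],
  [[0.203, 0.106, 0], [0, 0, 0.64], -1],
])

```text
t: 20.3
eef_pos: [0.5774, -0.1794, 0.1961]
eef_rot: [2.499, 1.898, 0.002]
wrist_force: [2.0, -2.3, -2.9]
finger_gap: 0.0129
gripper_force: 30.0
```

```bash
python3 -c "
from h import *
st()"
```

```text
t 20.3 r 0.0604 alpha 166.3 yaw 74.4 z 0.1961 Ftan -1.75 Frad -2.52 Fz -2.9 M [-0.6  -0.18  0.08] q [ 0.36  0.72 -0.25  1.68  0.23  0.78 -0.26] gap 0.0129
```

Request:
arm_command([
  [[0.03, 0.002, 0], [0, 0, 0.08], -1],
  [[0.059, 0.007, 0], [0, 0, 0.16], -1],
  [[0.059, 0.007, 0], [0, 0, 0.16], -1],
  [[0.059, 0.007, 0], [0, 0, 0.16], -1],
])

```text
t: 20.63
eef_pos: [0.5833, -0.165, 0.1961]
eef_rot: [2.702, 1.598, 0.004]
wrist_force: [3.5, -1.8, -1.4]
finger_gap: 0.0127
gripper_force: 30.2
```

```bash
python3 -c "
from h import *
st()"
```

```text
t 20.63 r 0.06 alpha 151.4 yaw 61.2 z 0.1961 Ftan 0.13 Frad -3.93 Fz -1.4 M [-0.28 -0.46 -0.2 ] q [ 0.3   0.71 -0.18  1.67  0.17  0.77 -0.46] gap 0.0127
```

Request:
arm_command([
  [[0.03, 0.002, 0], [0, 0, 0.08], -1],
  [[0.059, 0.007, 0], [0, 0, 0.16], -1],
  [[0.059, 0.007, 0], [0, 0, 0.16], -1],
  [[0.059, 0.007, 0], [0, 0, 0.16], -1],
])

```text
t: 20.97
eef_pos: [0.5918, -0.1536, 0.1961]
eef_rot: [2.874, 1.264, 0.004]
wrist_force: [4.0, -2.5, 0.1]
finger_gap: 0.0132
gripper_force: 30.1
```

```bash
python3 -c "
from h import *
st()"
```

```text
t 20.97 r 0.0597 alpha 137.8 yaw 47.5 z 0.1961 Ftan 0.85 Frad -4.61 Fz 0.1 M [-0.53 -0.58 -0.17] q [ 0.24  0.72 -0.11  1.66  0.1   0.77 -0.66] gap 0.0132
```

Request:
arm_command([
  [[0.015, 0.002, 0], [0, 0, 0.04], -1],
  [[0.03, 0.005, 0], [0, 0, 0.08], -1],
  [[0.044, 0.009, 0], [0, 0, 0.12], -1],
  [[0.059, 0.013, 0], [0, 0, 0.16], -1],
])

```text
t: 21.3
eef_pos: [0.6017, -0.1451, 0.1961]
eef_rot: [-3.007, -0.907, 0.003]
wrist_force: [-2.5, -2.4, 5.7]
finger_gap: 0.0131
gripper_force: 30.1
```

```bash
python3 -c "
from h import *
st()"
```

```text
t 21.3 r 0.0595 alpha 125.2 yaw 33.6 z 0.1961 Ftan -3.44 Frad -0.53 Fz 5.7 M [-0.48  0.57  0.16] q [ 0.18  0.73 -0.03  1.63  0.03  0.78 -0.85] gap 0.0131
```

Request:
arm_command([
  [[0.015, 0, 0], [0, 0, 0.04], -1],
  [[0.03, 0.002, 0], [0, 0, 0.08], -1],
  [[0.044, 0.004, 0], [0, 0, 0.12], -1],
  [[0.059, 0.007, 0], [0, 0, 0.16], -1],
])

```text
t: 21.63
eef_pos: [0.6144, -0.1384, 0.196]
eef_rot: [-3.094, -0.54, 0.005]
wrist_force: [-3.5, -1.0, 6.7]
finger_gap: 0.0131
gripper_force: 30.2
```

```bash
python3 -c "
from h import *
st()"
```

```text
t 21.63 r 0.0593 alpha 111.3 yaw 19.8 z 0.196 Ftan -3.67 Frad 0.32 Fz 6.7 M [-0.48  0.85  0.19] q [ 0.13  0.74  0.04  1.6  -0.04  0.8  -1.04] gap 0.0131
```

Request:
arm_command([
  [[0.015, 0, 0], [0, 0, 0.04], -1],
  [[0.03, 0.002, 0], [0, 0, 0.08], -1],
  [[0.044, 0.004, 0], [0, 0, 0.12], -1],
  [[0.059, 0.007, 0], [0, 0, 0.16], -1],
])

```text
t: 21.97
eef_pos: [0.6284, -0.1349, 0.196]
eef_rot: [-3.136, -0.166, 0.007]
wrist_force: [-5.0, -0.8, 7.7]
finger_gap: 0.0127
gripper_force: 30.3
```

```bash
python3 -c "
from h import *
st()"
```

```text
t 21.97 r 0.0593 alpha 97.4 yaw 6.1 z 0.196 Ftan -5.06 Frad -0.2 Fz 7.7 M [-0.29  1.17  0.24] q [ 0.08  0.76  0.11  1.56 -0.1   0.83 -1.23] gap 0.0127
```

Request:
arm_command([
  [[0.015, 0, 0], [0, 0, 0.04], -1],
  [[0.03, 0.002, 0], [0, 0, 0.08], -1],
  [[0.044, 0.004, 0], [0, 0, 0.12], -1],
  [[0.059, 0.007, 0], [0, 0, 0.16], -1],
])

```text
t: 22.3
eef_pos: [0.6428, -0.1347, 0.196]
eef_rot: [-3.133, 0.21, 0.009]
wrist_force: [-6.2, -1.0, 8.6]
finger_gap: 0.0127
gripper_force: 30.3
```

```bash
python3 -c "
from h import *
st()"
```

```text
t 22.3 r 0.0593 alpha 83.5 yaw -7.7 z 0.196 Ftan -6.07 Frad -1.69 Fz 8.6 M [-0.06  1.39  0.25] q [ 0.04  0.79  0.18  1.51 -0.17  0.86 -1.42] gap 0.0127
```

Request:
arm_command([
  [[0.015, 0, 0], [0, 0, 0.04], -1],
  [[0.03, 0.002, 0], [0, 0, 0.08], -1],
  [[0.038, 0.003, 0], [0, 0, 0.1], -1],
])

```text
t: 22.55
eef_pos: [0.6518, -0.1364, 0.196]
eef_rot: [-3.109, 0.444, 0.01]
wrist_force: [-8.0, 0.7, 11.4]
finger_gap: 0.0129
gripper_force: 30.3
```

```bash
python3 -c "
from h import *
st()
a=look('top','t8.png')['img'];b=look('scene','s8.png')['img']"
```

```text
t 22.55 r 0.0594 alpha 74.5 yaw -16.3 z 0.196 Ftan -7.9 Frad -1.49 Fz 11.4 M [0.11 1.6  0.27] q [ 0.02  0.81  0.23  1.48 -0.21  0.89 -1.54] gap 0.0129
```

Request:
arm_command([
  [[0, 0, 0], [0, 0, 0], -0.3],
  [[0, 0, 0], [0, 0, 0], -0.3],
  [[0, 0, 0], [0, 0, 0], -0.3],
  [[0, 0, -0.1], [0, 0, 0], -0.3],
  [[0, 0, -0.25], [0, 0, 0], -0.3],
  [[0, 0, -0.4], [0, 0, 0], -0.3],
  [[0, 0, -0.5], [0, 0, 0], -0.3],
  [[0, 0, -0.5], [0, 0, 0], -0.3],
])

```text
t: 23.32
eef_pos: [0.6573, -0.1373, 0.3265]
eef_rot: [-3.11, 0.442, -0.016]
wrist_force: [-0.2, -0.9, 0.1]
finger_gap: 0.0308
gripper_force: 0.0
```

```bash
python3 -c "
from h import *
st(); go((.45,0.05,.32),-16)"
```

```text
t 23.32 r 0.0603 alpha 69.3 yaw -16.2 z 0.3265 Ftan 0.16 Frad -0.88 Fz 0.1 M [-0.05  0.1   0.01] q [ 0.01  0.68  0.26  1.32 -0.18  1.16 -1.57] gap 0.0308
at [ 0.6573 -0.1373  0.3265] t 23.32 F [-0.2 -0.9  0.1] gap 0.0308 grip 0.0
shift [-1.005 -0.488  0.017] turn [-0.001 -0.007 -0.002]
```

Request:
arm_command([
  [[-0.9, -0.6, 0], [0, 0, 0], 0],
  [[-0.9, -0.6, 0], [0, 0, 0], 0],
  [[-0.9, -0.6, 0], [0, 0, 0], 0],
  [[-0.9, -0.6, 0], [0, 0, 0], 0],
  [[-0.9, -0.6, 0], [0, 0, 0], 0],
  [[-0.9, -0.6, 0], [0, 0, 0], 0],
  [[-0.9, -0.6, 0], [0, 0, 0], 0],
  [[-0.9, -0.6, 0], [0, 0, 0], 0],
])

```text
t: 23.98
eef_pos: [0.4766, 0.0757, 0.3194]
eef_rot: [-3.11, 0.429, 0.01]
wrist_force: [0.6, -0.6, -0.2]
finger_gap: 0.0439
gripper_force: 0.0
```

```bash
python3 - <<'E'
from h import *
c=look('top','t9.png');b=look('scene','s9.png')
img=cv2.GaussianBlur(c['img'],(0,0),.6).mean(2).astype(np.float32)
o=[]
for a in range(0,360,6):
  v=[]
  for r in (.028,.034,.04,.046):
    q=proj(c,(.637+r*np.cos(np.radians(a)),-.195+r*np.sin(np.radians(a)),.21)); v.append(cv2.getRectSubPix(img,(1,1),(float(q[0]),float(q[1])))[0,0])
  o.append((a,round(float(np.mean(v)))))
print(o)
cv2.imwrite('pics/c9.png',np.hstack([cv2.resize(c['img'][110:260,310:460],(400,400),interpolation=3),cv2.resize(b['img'][120:260,200:340],(400,400),interpolation=3)]))
st()
E
```

```text
[(0, 118), (6, 112), (12, 118), (18, 130), (24, 132), (30, 130), (36, 127), (42, 125), (48, 118), (54, 109), (60, 98), (66, 87), (72, 84), (78, 85), (84, 101), (90, 120), (96, 125), (102, 122), (108, 120), (114, 119), (120, 120), (126, 119), (132, 118), (138, 116), (144, 110), (150, 98), (156, 88), (162, 94), (168, 110), (174, 115), (180, 102), (186, 84), (192, 89), (198, 108), (204, 118), (210, 118), (216, 116), (222, 112), (228, 107), (234, 105), (240, 108), (246, 107), (252, 104), (258, 104), (264, 104), (270, 103), (276, 103), (282, 103), (288, 102), (294, 99), (300, 93), (306, 85), (312, 83), (318, 91), (324, 113), (330, 119), (336, 122), (342, 128), (348, 133), (354, 129)]
t 24.08 r 0.3074 alpha 120.4 yaw -16.1 z 0.3199 Ftan -0.71 Frad 0.16 Fz 0.7 M [-0.01  0.14 -0.03] q [-0.43  0.41  0.28  1.87 -0.14  0.88 -1.93] gap 0.0439
```

View pics/c9.png

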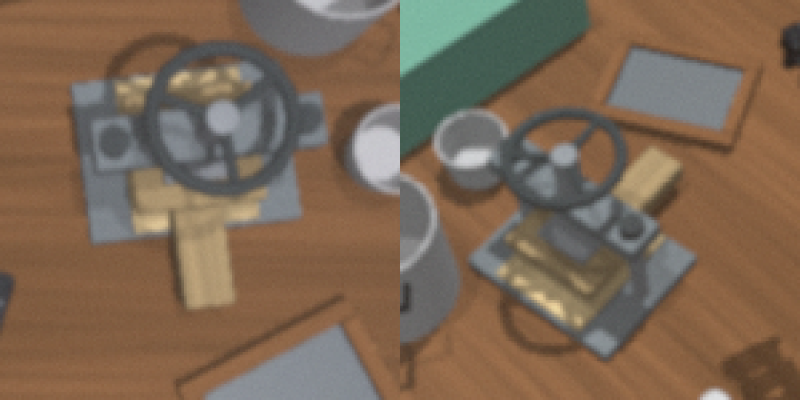

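```bash
python3 -c "
from station import env
print(env.hand_in())"
```

```text
the job is handed in; nothing more can be done
None
```

The 26 mm bar is nipped flat in the press: its near end sticks well out of the front, and by tool position its far end is about 30 mm past the screw. I turned the handwheel clockwise in one continuous grasp, about 4.5 rad, until it was stiff (roughly 70 N on the bar, estimated from the wrist force). The wheel is free of the hand and the job was handed in at about 24 s. While lowering the bar in front of the press, I briefly pressed it down with about 21 N, possibly on the mould frame, but I saw no sign that the frame moved.

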